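# Check a washed screw cap on the neck gauge

### The arm

A 6-joint arm with a two-finger parallel gripper is mounted at the origin on the work surface. World frame = base frame: x ahead of the robot, y to its left, z up, the work surface at z = 0. Lengths are in mm, angles in rad, forces in N, time in s.
With the tool pointing down it reaches from about 350 to 975 mm from the base axis. Payload 4.9 kg.
Tool frame: the origin (TCP) lies on the mounting face of the last link; the fingertips stand 173 mm ahead of it and the grasp point (between the pads) lies arm.hold_point_z ahead of it (arm.hold_point_z is the distance from the TCP to the grasp point, in mm); z points along the fingers, x is the direction in which the jaws open and shut, and the axes are right-handed (so a half turn about z gives the same grasp; the last joint's range is limited). The gripper opens to 85 mm and grips with 20 to 120 N. Pads are 22 mm wide; open, the fingers measure 114 mm over their backs; the gripper's body (76 mm by 85 mm) begins 54 mm behind the grasp point. The pads swing forward as they close: fully open they stand 13 mm farther back than shut.
Start: joints at [1.071, 0.053, 1.613, -0, 1.476, -0.119], TCP at [232.279, 580.215, 404.704] pointing down, gripper open.
Joint ranges: [-3.01, 3.01], [-1.01, 2.22], [0.06, 2.58], [-1.02, 4.17], [0.09, 2.62], [-3.14, 3.14]. Speed limits (rad/s): [2.57, 2.57, 3.14, 3.14, 3.14, 3.14].

### API

Orientations are given as a unit quaternion [x, y, z, w].
In Python, from station import arm gives the robot as it stands. The module is installed in compiled form; this text tells all that it offers.
- The arm moves only by the shell command python3 -m creep 'ROWS' [FORCE]. ROWS is JSON, one flat list of numbers, 7 for each row, row after row: the turn, a rotation vector about the tool's x, y, z in rad, then the shift along the tool's x, y, z in mm, then the opening, from 0 (shut) to 1 (fully open). In form: [rx, ry, rz, dx, dy, dz, claw, rx, ry, rz, dx, dy, dz, claw, ...]. A call has 1 to 5 rows; each row is the pose to reach, as a shift and turn from the pose measured when the call began, along the tool's axes at that moment; what a row does not reach only later rows make up. A row lasts 1/12 s, in which the tool goes at most 41.7 mm and 7.16 degrees, less where a joint would pass 70% of its speed; a pose out of reach is approached as far as the arm can. A call with a gripper value outside its range is refused whole. The fingers move at their own pace and stop on an object; FORCE is the grip in N (left out, the last holds). Time passes only in rows, so rows that repeat a pose let the fingers close. It gives the time, the measured TCP pose, the force and the opening at its end, in the units of the state.
- arm.state(): the state, without advancing time (a new reading comes with each control period).
- arm.snapshot(name): name is "side" or "top"; returns a dict with "image" (420x560x3 uint8, red, green, blue), "depth" (420x560 float32, mm along the optical axis (not along the pixel's ray), 0 where there is no reading), "mtx" (3x3 intrinsics, pixels), "dist_coeffs" ([k1, k2, p1, p2, k3] as OpenCV has them; the pictures are not rectified), "R" (3x3) and "t" (3): a world point X has camera coordinates R X + t. Camera axes: x right, y down, z forward; pixel columns grow to the right and rows downward; lengths in mm; the calibration is good to about 2 mm. A picture is of the moment at which its call begins.
- arm.job_done(): hands the job in, once; it reports no verdict.
The state is a dict: "time": time; "qpos": joint angles; "qd": joint speeds; "effort": joint torques, N m; "tcp_pos": TCP position; "eef_rot": TCP orientation; "force": force on the tool from outside, world axes, zero at the start; "moment": the same for the moment, N m; "opening": finger opening in mm.
Only numpy, scipy, OpenCV 4.12 (cv2) and the standard library are available. Lean on these libraries where they do the work, as an engineer would, in place of code of your own. Each camera call takes 0.05 s, during which the arm holds its last target. There are 200 camera calls.

### The job

Take the washed cap at the gauge's end of the sloping drying rack and screw it clockwise onto the steel neck gauge until it will go no further down. If it has gone fully home, its rim down on the gauge's flange, unscrew it and stand it mouth down in the steel tray with the passed caps; if it stops short with a gap above the flange, unscrew it and put it in the round white tub. Leave the other cap on the rack, and do not disturb the passed caps or the other things on the bench.

Things in the scene. Friction and masses are not known exactly. Their poses are not given: they have to be found in the camera images.
- cap_a_mid (a point): black round screw cap, 50 mm across, 32 mm tall, 45 g, one of two alike (which of them fits is not told). Point on its axis half-way up, 16 mm above the mouth's rim; z from mouth to closed top. Four lugs inside the mouth run in the gauge's thread. Starts mouth down on the rack's slope (z leans 28 degrees), 58 mm left or right of the rack's middle; the two change places.
- cap_b_mid (a point): black round screw cap, 50 mm across, 32 mm tall, 45 g, one of two alike (which of them fits is not told). Point on its axis half-way up, 16 mm above the mouth's rim; z from mouth to closed top. Four lugs inside the mouth run in the gauge's thread. Starts mouth down on the rack's slope (z leans 28 degrees), 58 mm left or right of the rack's middle; the two change places.
- rack: white drying rack, fixed: board 240 mm wide (y), 110 mm up the slope, inclined 28 degrees. Origin on the bench under its middle; x level towards the high edge (away from the robot at yaw 0), y left; its -y end is the gauge's end. The board's face rises from z = 24 mm at x = -50 mm to 76 mm; along its low edge a lip stands 7 mm proud and the caps rest against it.
- gauge_flange (a point): steel neck gauge, fixed, upright: foot 84 mm across, 16 mm high; stem 30 mm; flange 52 mm across, 6 mm thick; threaded neck above it. Point on the axis at the flange's upper face, 66 mm above the bench; z up. Cap fully home: its rim on the flange, its mid-height 16 mm above this point. Bad cap (an old liner left inside): stops with its rim 5 mm, its mid-height 21 mm above this point.
- gauge_nose (a point): top of the gauge's neck, 27 mm above the flange: nose 26 mm across, chamfered over 4 mm to 33.6 mm. A cap slides over it with 1.2 mm play all round and rests on the thread at any yaw, its rim 7.5 to 16.5 mm above the flange. In all, 70 to 180 degrees clockwise (seen from above) bring a good cap home, 15 to 125 a bad one to its stop; there it binds and may slip in the grip.
- gauge: the whole gauge; origin at the centre of its foot's underside. Thread 41 mm over the crests, right-handed, four starts, 32 mm of travel per full turn (90 degrees = 8 mm), about 2.5 mm of axial play. A cap let go on the thread stays there, so it may be turned in several grasps. To take it off, turn it back anticlockwise by as much, rising with the thread, and lift.
- tray: shallow steel tray for passed caps, fixed: 130 mm (x) by 210 mm (y), walls 3 mm thick and 18 mm high, floor 3 mm thick. Origin at the centre of its underside. Two passed caps stand near its +y end (about y = +70 mm, x = -29 and +29 mm); the rest, around y = -35 mm, is free. Tray and tub change places.
- tub: round white plastic tub for rejected caps, fixed: 130 mm across at the rim, 120 mm at the foot, 50 mm high, wall 3 mm, floor 4 mm. Origin at the centre of its underside. Empty at the start.
- passed_1: a passed cap standing in the tray, same size as the others; origin at the centre of its underside.
- passed_2: another passed cap standing in the tray; origin at the centre of its underside.
- reagent: amber glass reagent bottle with a glass stopper, 60 mm across, 116 mm high; origin at the centre of its underside.
- dishes: stack of three round culture dishes, 92 mm across, 45 mm high; origin at the centre of its underside.
- slidebox: flat wooden slide box, 87 by 162 mm, 36 mm high; origin at the centre of its underside.
- forceps: steel forceps lying on the bench, 140 mm long, 6 mm thick; origin under the middle, x along its length.

How it is judged:
By the outcome, as a careful person would: the job done as asked, in the order asked, and still so for the second after the job is handed in, with the robot touching nothing.
It also fails if it takes over 61 s, if anything falls off the work surface, if the arm or the gripper's body presses on something with over 40 N, if the wrist force passes 120 N, or if a joint passes its speed limit or range.

## Working session

There is one attempt and no reset: what is moved stays moved. The work goes in short steps, Python scripts to look and compute and a shell command to move; the robot and the scene stay as the last step left them, time stands still between calls to the robot, and variables do not carry over. Pictures are saved under pics/ and viewed, about 8 in all and at most 12, crops included, and the job is handed in when it is done.

```bash
mkdir -p pics
python3 - <<'E'
from station import arm
import cv2, numpy as np
print(arm.state(), arm.hold_point_z)
for n in("top","side"):
    s=arm.snapshot(n); cv2.imwrite(f"pics/{n}0.png",s["image"][:,:,::-1]); np.savez(f"{n}0.npz",**s)
    print(n,s["mtx"].tolist(),s["dist_coeffs"],s["R"].tolist(),s["t"])
E
```

```text
{'time': 0.0, 'qpos': array([ 1.07104430e+00,  5.33672715e-02,  1.61429482e+00, -4.52868895e-05,
        1.47598072e+00, -1.18995221e-01]), 'qd': array([ 0.00076375, -0.00171191,  0.00116309, -0.00064906,  0.00235133,
       -0.00040479]), 'effort': array([-8.07950391e-05, -3.93716419e+01, -3.70161545e+01, -1.86909128e-04,
        7.35191221e-03,  3.91438263e-06]), 'tcp_pos': array([232.13755822, 580.00437635, 403.45570188]), 'eef_rot': array([ 8.28135772e-01,  5.60526620e-01, -9.00783977e-04,  4.89774498e-04]), 'force': array([-0.30909413, -0.24063809, -0.57548322]), 'moment': array([-0.01578696,  0.02828111, -0.01990932]), 'opening': 85.29775034210111} 154.70000000000002
top [[490.3288506932084, 0.0, 277.56875667890046], [0.0, 490.3288506932084, 207.27229539538754], [0.0, 0.0, 1.0]] [-0.13408929  0.          0.          0.          0.        ] [[-0.042422726564998535, -0.9990862867351069, -0.005186899714374763], [-0.9729092742338666, 0.04249100591768301, -0.22724889114324523], [0.22726164740343338, -0.004594134734532784, -0.9738228984499793]] [  49.55286507  586.56643316 1002.15536115]
side [[489.2497716326683, 0.0, 276.48285804613585], [0.0, 489.2497716326683, 214.4649380259635], [0.0, 0.0, 1.0]] [-0.12409942  0.          0.          0.          0.        ] [[-0.6933188555981237, -0.7204398254826965, 0.016595852812376473], [-0.5566791582995704, 0.5208143680962449, -0.6471944906281194], [0.45762132728598875, -0.45795070896655565, -0.7621442573227453]] [388.13587966 368.38222956 746.30589118]
```

View pics/top0.png

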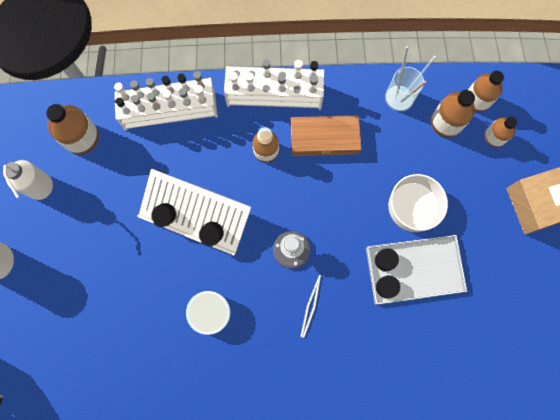

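View pics/side0.png

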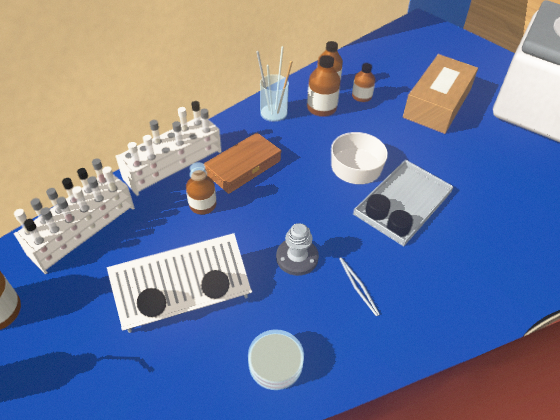

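The top view shows the rack around (195,210) with caps at (163,214) and (211,233). The target is the one at (211,233), nearest the gauge at (291,245). The tray is at (417,270) and the tub at (418,203).

```bash
cat > h.py <<'E'
import numpy as np, cv2
from scipy.spatial.transform import Rotation as Ro
def cloud(s):
    h,w=s["depth"].shape; u,v=np.meshgrid(np.arange(w),np.arange(h))
    p=cv2.undistortPoints(np.stack([u,v],-1).reshape(-1,1,2).astype(np.float64),s["mtx"],s["dist_coeffs"]).reshape(h,w,2)
    d=s["depth"][...,None]
    return (np.concatenate([p*d,d],-1)-s["t"])@s["R"]
def circ(P):
    c=cv2.minEnclosingCircle(P[:,:2].astype(np.float32)); return np.round(c[0],1),round(c[1],1)
E
python3 - <<'E'
from h import *
for n in("top","side"):
    s=np.load(n+"0.npz"); W=cloud(s); im=s["image"].astype(int); ok=s["depth"]>0
    dark=(im.max(2)<60)&ok
    z=W[...,2]
    print(n,"bench z",np.median(z[(im[...,2]>120)&(im[...,0]<40)&ok]))
    # rack: region near estimate
    def reg(u0,u1,v0,v1):
        m=np.zeros_like(ok);m[v0:v1,u0:u1]=1;return m&ok
    R=dict(top=dict(capT=(195,228,215,250),capO=(148,180,200,230),gauge=(270,313,228,270),tray=(362,470,234,306),tub=(386,450,174,234),rack=(130,255,165,260)),
      side=dict(capT=(198,234,265,302),capO=(134,170,284,320),gauge=(274,322,220,275),tray=(350,456,160,244),tub=(328,390,130,184),rack=(100,255,230,330)))[n]
    for k in("capT","capO"):
        m=reg(*R[k])&dark&(z>40); P=W[m]; 
        # top plane by RANSAC-ish: normal by known 28deg; print PCA on highest
        best=None;rng=np.random.default_rng(0)
        for _ in range(300):
            a,b,c=P[rng.choice(len(P),3,0)];nn=np.cross(b-a,c-a);l=np.linalg.norm(nn)
            if l<50:continue
            nn/=l;inl=abs((P-a)@nn)<1.5
            if best is None or inl.sum()>best.sum():best=inl
        Q=P[best];c=Q.mean(0);nv=np.linalg.svd(Q-c,full_matrices=0)[2][2];nv*=np.sign(nv[2])
        print(k,len(P),len(Q),"ctop",c.round(1),"n",nv.round(3),"tilt",np.degrees(np.arccos(nv[2])).round(1),"mid",(c-16*nv).round(1))
    G=W[reg(*R["gauge"])&(z>88)];print("nose",len(G),G.mean(0).round(1),circ(G),G[:,2].max())
    G=W[reg(*R["gauge"])&(z>60)&(z<72)];print("flange",len(G),circ(G))
    G=W[reg(*R["gauge"])&(z>12)&(z<20)];print("foot",len(G),circ(G))
    m=reg(*R["tub"])&(z>44)&(z<56);print("tub",circ(W[m]),m.sum())
    m=reg(*R["tray"])&(z>13)&(z<22)&~dark;print("tray rim",cv2.minAreaRect(W[m][:,:2].astype(np.float32)),m.sum())
    m=reg(*R["tray"])&(z>29)&(z<42)&dark
    nl,l=cv2.connectedComponents(m.astype(np.uint8))
    for i in range(1,nl):
        if (l==i).sum()>30:print("passed",circ(W[l==i]),np.median(W[l==i][:,2]))
    m=reg(*R["rack"])&(im.min(2)>110)&(z>10);print("rack",cv2.minAreaRect(W[m][:,:2].astype(np.float32)))
    P=W[m];a=np.c_[P[:,:2],np.ones(len(P))];print("plane",np.linalg.lstsq(a,P[:,2],rcond=None)[0])
E
```

```text
top bench z -0.715294191215622
capT 407 173 ctop [534.6 174.8  65.1] n [-0.434  0.187  0.881] tilt 28.2 mid [541.6 171.8  51. ]
capO 410 174 ctop [579.3 280.8  63.3] n [-0.404  0.211  0.89 ] tilt 27.1 mid [585.8 277.4  49.1]
nose 183 [502.2  -2.7  91.5] (array([501.8,  -2.6]), 17.2) 97.76019678171629
flange 157 (array([502.6,  -2.8]), 26.1)
foot 492 (array([502. ,  -2.7]), 41.9)
tub (array([ 591.8, -293.1]), 66.0) 288
tray rim ((444.8066101074219, -282.7152099609375), (131.78807067871094, 212.8197479248047), 4.523975849151611) 440
passed (array([ 468.4, -212.8]), 24.1) 34.04787628022396
passed (array([ 408. , -211.2]), 24.3) 33.88156588250206
rack ((591.05224609375, 215.19674682617188), (242.0949249267578, 109.12503814697266), 65.84181213378906)
plane [   0.44476387   -0.19584417 -172.13941054]
side bench z -0.18936154613556067Traceback (most recent call last):
  File "<stdin>", line 17, in <module>
  File "numpy/random/_generator.pyx", line 864, in numpy.random._generator.Generator.choice
ValueError: a must be a positive integer unless no samples are taken
```

Run:
```python
from h import *
n0=np.array([-.429,.191,.883])  # yaw -24, tilt 28
n0=np.array([-np.sin(np.radians(28))*np.cos(np.radians(24)),np.sin(np.radians(28))*np.sin(np.radians(24)),np.cos(np.radians(28))])
for n,rs in(("top",((195,228,215,250),(148,180,200,230))),("side",((195,238,262,305),(130,174,280,324)))):
    s=np.load(n+"0.npz"); W=cloud(s); im=s["image"].astype(int)
    for u0,u1,v0,v1 in rs:
        i=im[v0:v1,u0:u1]; w=W[v0:v1,u0:u1]; m=(i.max(2)<75)&(s["depth"][v0:v1,u0:u1]>0)
        print(n,"px",m.sum(),"min depth",s["depth"][v0:v1,u0:u1].min(),i[18,18],w[18,18])
        P=w[m]; 
        if m.sum()<50: continue
        h=P@n0; top=np.percentile(h,90)
        # silhouette model: rasterise cap, maximise overlap w/ mask
        yr=np.array([np.sin(np.radians(24)),np.cos(np.radians(24)),0]); xr=np.cross(yr,n0)
        a=np.linspace(0,2*np.pi,60)[:,None]; ring=25*(np.cos(a)*xr+np.sin(a)*yr)
        M=np.zeros(im.shape[:2],np.uint8); M[v0:v1,u0:u1]=m
        def cost(c):
            pts=np.r_[c+ring+16*n0,c+ring-16*n0]
            q=cv2.projectPoints(pts,cv2.Rodrigues(s["R"])[0],s["t"],s["mtx"],s["dist_coeffs"])[0]
            I=np.zeros_like(M); cv2.fillConvexPoly(I,np.round(cv2.convexHull(q.astype(np.float32))*16).astype(np.int32),1,shift=4)
            return (I!=M).sum()
        hm=np.median(h[h>top-12])
        c0=P.mean(0)-10*n0
        best=min(((cost(c0+x*xr+y*yr),x,y) for x in np.arange(-10,10.1,.5) for y in np.arange(-10,10.1,.5)))
        c=c0+best[1]*xr+best[2]*yr
        print(" h pct",np.percentile(h,[50,75,90])," best",best,"c",c.round(1),"h(c)",(c@n0).round(1))
```

```text
top px 423 min depth 0.0 [39 37 38] [537.66648579 166.57006555  64.93068667]
 h pct [-139.22792175 -137.52321873 -136.19867242]  best (np.int64(119), np.float64(-6.5), np.float64(2.5)) c [537.3 174.   51.5] h(c) -151.7
top px 423 min depth 0.0 [32 30 33] [575.67897712 270.27871686  63.31312464]
 h pct [-139.53460617 -137.69584795 -136.41373363]  best (np.int64(118), np.float64(-6.0), np.float64(4.0)) c [584.7 280.   51.5] h(c) -151.8
side px 515 min depth 0.0 [73 70 73] [540.62927521 176.00490384  66.54682538]
 h pct [-138.63141321 -137.55835615 -136.74388227]  best (np.int64(194), np.float64(1.5), np.float64(2.5)) c [538.8 177.3  54.9] h(c) -148.8
side px 617 min depth 0.0 [63 61 59] [587.45100584 282.60852378  68.69530117]
 h pct [-138.02890574 -137.06776578 -136.1977207 ]  best (np.int64(131), np.float64(0.0), np.float64(1.5)) c [584.9 281.9  55.2] h(c) -148.3
```

```bash
cat >> h.py <<'E'
def Rtilt(yaw=-24,tilt=28):  # tool x along rack +y, tool z = -cap axis
    y,t=np.radians(yaw),np.radians(tilt)
    n=np.array([-np.sin(t)*np.cos(y),-np.sin(t)*np.sin(y),np.cos(t)]); x=np.array([-np.sin(y),np.cos(y),0])
    return np.c_[x,np.cross(-n,x),-n]
def Rdown(head):
    return Rtilt(head-90,0)
def go(pos,R,st):
    C=Ro.from_quat(st["eef_rot"]).as_matrix()
    print("d",(C.T@(np.array(pos)-st["tcp_pos"])).round(1),"rv",Ro.from_matrix(C.T@R).as_rotvec().round(4))
def rep(st):
    C=Ro.from_quat(st["eef_rot"]).as_matrix()
    print("t",round(st["time"],2),"tcp",st["tcp_pos"].round(1),"hold",(st["tcp_pos"]+154.7*C[:,2]).round(1),"z",C[:,2].round(3),"head",np.degrees(np.arctan2(C[1,0],C[0,0])).round(1),"j6",st["qpos"][5].round(2),"F",st["force"].round(1),"open",round(st["opening"],1))
E
python3 - <<'E'
from h import *
from station import arm
st=arm.state();rep(st);go((440,218,300),Rtilt(),st)
E
python3 -m creep --help | head -5
```

```text
t 0.1 tcp [232.2 580.  403.6] hold [232.  579.7 248.9] z [-0.001 -0.002 -1.   ] head 68.2 j6 -0.12 F [0.2 0.4 0.6] open 85.4
d [-258.6  327.5  104. ] rv [-0.4888 -0.0074  0.0378]invalid input: not JSON, or not a number
```

```bash
python3 -m creep '[0,0,0,-30,38,12,1, 0,0,0,-60,76,24,1, 0,0,0,-86,109,35,1, 0,0,0,-112,142,45,1, 0,0,0,-130,164,52,1]' 30
python3 -m creep '[0,0,0,-30,38,12,1, 0,0,0,-60,76,24,1, 0,0,0,-86,109,35,1, 0,0,0,-112,142,45,1, 0,0,0,-130,164,52,1]'
python3 - <<'E'
from h import *
from station import arm
st=arm.state();rep(st);R=Rtilt();go(np.array((470,204.5,191.5))-60*R[:,2],R,st)
E
```

```text
time: 0.52
tcp_pos: [332.6, 403.1, 352.6]
eef_rot: [0.828, 0.561, -0.001, 0.001]
force: [0.3, -0.2, 0.1]
opening: 85.2
time: 0.93
tcp_pos: [432.6, 227.3, 302.2]
eef_rot: [0.828, 0.561, -0.001, 0.0]
force: [1.3, -0.3, 0.3]
opening: 85.5
t 0.93 tcp [432.6 227.3 302.2] hold [432.3 226.9 147.5] z [-0.001 -0.002 -1.   ] head 68.2 j6 -0.86 F [ 1.3 -0.3  0.3] open 85.5
d [-6.  15.1 57.8] rv [-0.4891 -0.007   0.0389]
```

```bash
python3 -m creep '[-0.1,0,0.008,-1,3,10,1, -0.2,0,0.016,-2,6,20,1, -0.3,-0.004,0.024,-4,9,35,1, -0.4,-0.006,0.031,-5,12,47,1, -0.489,-0.007,0.039,-6,15,58,1]'
python3 -m creep '[0,0,0,0,0,0,1, 0,0,0,0,0,0,1]'
python3 - <<'E'
from h import *
from station import arm
st=arm.state();rep(st);R=Rtilt();go(np.array((470,204.5,191.5)),R,st)
a=[]
for n in("top","side"):
    s=arm.snapshot(n); a.append(s["image"][140:360,60:400] if n=="top" else s["image"][140:360,60:400])
cv2.imwrite("pics/pre.png",cv2.resize(np.hstack(a),(800,259))[:,:,::-1])
E
```

```text
time: 1.35
tcp_pos: [443.9, 215.5, 243.1]
eef_rot: [0.813, 0.528, 0.133, 0.204]
force: [0.3, -0.3, 0.1]
opening: 85.5
time: 1.52
tcp_pos: [443.0, 215.3, 241.6]
eef_rot: [0.814, 0.529, 0.13, 0.203]
force: [0.7, 0.2, -0.7]
opening: 85.5
t 1.52 tcp [443.  215.3 241.6] hold [509.1 185.5 105. ] z [ 0.427 -0.193 -0.883] head 66.0 j6 -0.54 F [ 0.7  0.2 -0.7] open 85.5
d [ 1.3  2.2 57.9] rv [-0.0009  0.0024  0.0011]
```

View pics/pre.png

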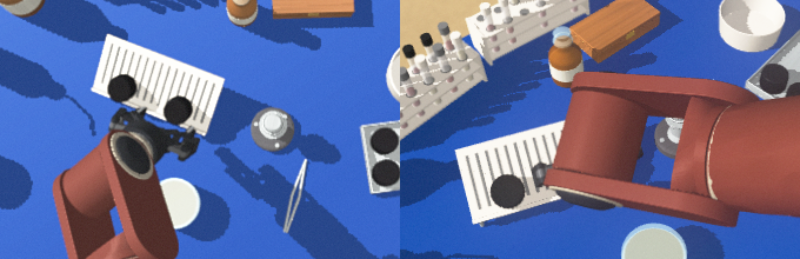

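Run:
```python
from h import *
from station import arm
s=np.load("top0.npz");st=arm.state();C=Ro.from_quat(st["eef_rot"]).as_matrix();T=st["tcp_pos"]
for o in ([0,0,155],[45,0,150],[-45,0,150],[50,0,130],[-50,0,130],[0,0,0],[0,0,210]):
    q=cv2.projectPoints((T+C@np.array(o,float))[None],cv2.Rodrigues(s["R"])[0],s["t"],s["mtx"],s["dist_coeffs"])[0].ravel()
    print(o,((q-[60,140])*800/680).round(0))
```

```text
[0, 0, 155] [166. 121.]
[45, 0, 150] [142. 112.]
[-45, 0, 150] [189. 131.]
[50, 0, 130] [135. 114.]
[-50, 0, 130] [188. 136.]
[0, 0, 0] [133. 151.]
[0, 0, 210] [176. 112.]
```

```bash
python3 -m creep '[0,0,0,0.5,1,15,1, 0,0,0,1,2,29,1, 0,0,0,1.3,2.2,43,1, 0,0,0,1.3,2.2,58,1, 0,0,0,1.3,2.2,58,1]'
python3 - <<'E'
from h import *
from station import arm
st=arm.state();rep(st);R=Rtilt();go(np.array((470,204.5,191.5)),R,st)
a=[]
for n in("top","side"):
    s=arm.snapshot(n); a.append(s["image"][180:280,130:280] if n=="top" else s["image"][230:330,130:280])
cv2.imwrite("pics/at.png",cv2.resize(np.hstack(a),(800,267))[:,:,::-1])
E
```

```text
time: 2.03
tcp_pos: [471.7, 204.5, 192.4]
eef_rot: [0.814, 0.528, 0.131, 0.203]
force: [0.2, -0.4, 0.0]
opening: 85.1
t 2.03 tcp [471.7 204.5 192.4] hold [537.8 174.7  55.7] z [ 0.428 -0.193 -0.883] head 65.9 j6 -0.52 F [ 0.2 -0.4  0. ] open 85.1
d [-0.6 -1.8  0. ] rv [-0.0007  0.002  -0.0008]
```

View pics/at.png

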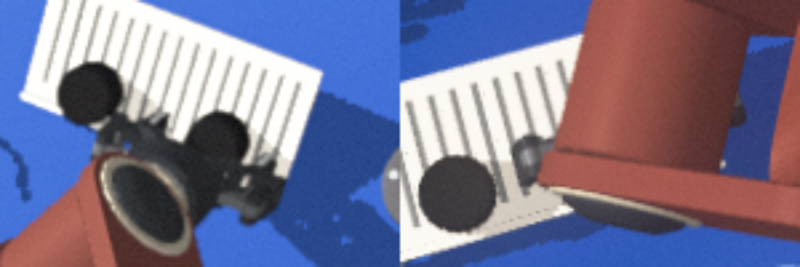

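```bash
python3 -m creep '[0,0,0,-0.6,-1.8,0,0.8, 0,0,0,-0.6,-1.8,0,0.5, 0,0,0,-0.6,-1.8,0,0.3, 0,0,0,-0.6,-1.8,0,0.3, 0,0,0,-0.6,-1.8,0,0.3]' 40
python3 -m creep '[0,0,0,0,0,0,0.3, 0,0,0,0,0,0,0.3, 0,0,0,0,0,0,0.3, 0,0,0,0,0,0,0.3, 0,0,0,0,0,0,0.3]'
python3 - <<'E'
from h import *
from station import arm
rep(arm.state())
E
```

```text
time: 2.55
tcp_pos: [470.1, 205.5, 194.7]
eef_rot: [0.814, 0.528, 0.133, 0.204]
force: [-5.3, 0.3, 6.1]
opening: 49.4
time: 2.97
tcp_pos: [470.1, 205.6, 194.7]
eef_rot: [0.814, 0.528, 0.133, 0.204]
force: [-0.9, 0.2, 2.1]
opening: 48.8
t 2.97 tcp [470.1 205.6 194.7] hold [536.8 176.   58.3] z [ 0.431 -0.191 -0.882] head 66.0 j6 -0.51 F [-0.9  0.2  2.1] open 48.8
```

```bash
python3 -m creep '[0,0,0,0,0,-15,0.3, 0,0,0,0,0,-40,0.3, 0,0,0,0,0,-70,0.3, 0,0,0,0,0,-100,0.3, 0,0,0,0,0,-120,0.3]'
python3 -m creep '[0,0,0,0,0,0,0.3]'
python3 - <<'E'
from h import *
from station import arm
st=arm.state();rep(st)
go(np.array((430,120,330)),Rdown(66),st)
E
```

```text
time: 3.38
tcp_pos: [417.9, 228.9, 302.9]
eef_rot: [0.814, 0.528, 0.134, 0.204]
force: [-0.5, 1.0, -0.5]
opening: 48.9
time: 3.47
tcp_pos: [418.0, 229.9, 307.1]
eef_rot: [0.813, 0.527, 0.138, 0.204]
force: [-0.2, -0.4, -0.5]
opening: 49.2
t 3.47 tcp [418.  229.9 307.1] hold [486.  201.  171.2] z [ 0.44  -0.187 -0.879] head 66.1 j6 -0.55 F [-0.2 -0.4 -0.5] open 49.2
d [-95.4  60.1   5.7] rv [ 0.4978 -0.0089 -0.0011]
```

```bash
python3 -m creep '[0.1,-0.002,0,-19,12,1,0.3, 0.2,-0.004,0,-38,24,2,0.3, 0.3,-0.005,0,-57,36,3,0.3, 0.4,-0.007,0,-76,48,4,0.3, 0.498,-0.009,-0.001,-95,60,6,0.3]'
python3 -m creep '[0,0,0,0,0,0,0.3]'
python3 - <<'E'
from h import *
from station import arm
st=arm.state();rep(st)
go(np.array((502.2,-2.7,290)),Rdown(66),st)
E
```

```text
time: 3.88
tcp_pos: [430.2, 119.1, 328.9]
eef_rot: [0.839, 0.545, -0.001, -0.002]
force: [-0.4, -0.1, -0.2]
opening: 49.1
time: 3.97
tcp_pos: [431.4, 116.1, 328.7]
eef_rot: [0.84, 0.542, -0.002, -0.003]
force: [0.0, -0.0, -0.8]
opening: 49.2
t 3.97 tcp [431.4 116.1 328.7] hold [430.4 116.5 174. ] z [-0.007  0.002 -1.   ] head 65.7 j6 -1.05 F [ 0.  -0.  -0.8] open 49.2
d [-79.1 113.7  37.9] rv [-0.0071  0.0008 -0.0052]
```

```bash
python3 -m creep '[-0.002,0,-0.001,-20,29,6,0.3, -0.004,0,-0.002,-40,58,12,0.3, -0.007,0,-0.005,-60,86,18,0.3, -0.007,0,-0.005,-79,114,24,0.3, -0.007,0,-0.005,-79,114,27,0.3]'
python3 -m creep '[0,0,0,0,0,0,0.3]'
python3 - <<'E'
from h import *
from station import arm
st=arm.state();rep(st)
go(np.array((502.2,-2.7,300)),Rdown(66),st)
a=[]
for n in("top","side"):
    s=arm.snapshot(n); np.savez(f"{n}1.npz",**s); a.append(s["image"][160:310,190:390])
cv2.imwrite("pics/over.png",cv2.resize(np.hstack(a),(800,300),interpolation=2)[:,:,::-1])
E
```

```text
time: 4.38
tcp_pos: [504.4, -6.1, 298.9]
eef_rot: [0.84, 0.543, -0.001, 0.001]
force: [-1.0, 0.8, -0.9]
opening: 49.2
time: 4.47
tcp_pos: [504.5, -6.8, 296.7]
eef_rot: [0.841, 0.542, -0.002, 0.001]
force: [-0.3, 0.0, 0.5]
opening: 49.2
t 4.47 tcp [504.5  -6.8 296.7] hold [504.1  -7.3 142. ] z [-0.003 -0.003 -1.   ] head 65.6 j6 -1.3 F [-0.3  0.   0.5] open 49.2
d [ 2.7 -3.8 -3.3] rv [-0.001   0.0041 -0.0074]
```

View pics/over.png

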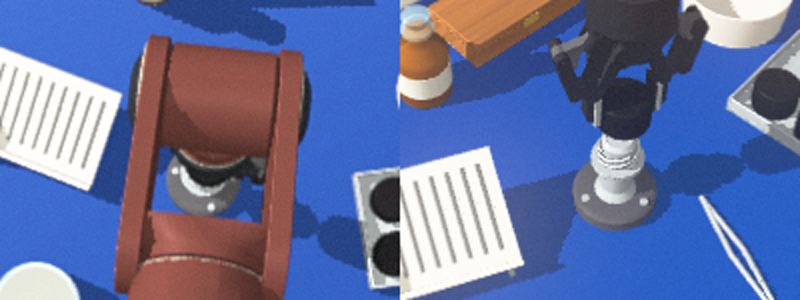

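The side view shows the cap held upright between the pads, around (303,214) in the full image, above the gauge at (297,240). Next I fit its position from the depth.

```bash
cat > capfit.py <<'E'
from h import *
from scipy.optimize import least_squares
def capfit(s,hold,zr=(-40,22),thr=60,show=True):
    W=cloud(s);im=s["image"].astype(int);d=W-hold
    m=(s["depth"]>0)&(im.max(2)<thr)&(np.hypot(d[...,0],d[...,1])<32)&(d[...,2]>zr[0])&(d[...,2]<zr[1])
    P=W[m]
    side=P[P[:,2]<hold[2]+4]
    f=lambda c:np.hypot(side[:,0]-c[0],side[:,1]-c[1])-25
    r=least_squares(f,hold[:2],loss="soft_l1",f_scale=1.5)
    print("pts",len(P),len(side),"axis",r.x.round(1),"resid",np.median(abs(f(r.x))).round(2),"z pct1,2,5,95,98",np.percentile(P[:,2],[1,2,5,95,98]).round(1))
    return r.x,P
E
python3 - <<'E'
from capfit import *
from station import arm
st=arm.state();C=Ro.from_quat(st["eef_rot"]).as_matrix();H=st["tcp_pos"]+154.7*C[:,2]
s=np.load("side1.npz")
c,P=capfit(s,H); print("hold",H.round(1),"tool-frame offset",(C.T@np.r_[c-H[:2],0]).round(1))
W=cloud(s)
G=W[(abs(W[...,0]-502)<60)&(abs(W[...,1]+3)<60)&(W[...,2]>60)&(W[...,2]<93)&(s["image"].max(2)>90)]
f=lambda c:np.hypot(G[:,0]-c[0],G[:,1]-c[1])
nk=G[(G[:,2]>72)];print(len(nk),least_squares(lambda c:np.hypot(nk[:,0]-c[0],nk[:,1]-c[1])-c[2],[502,-3,20],loss="soft_l1").x)
s0=np.load("side0.npz");W=cloud(s0)
m=(np.hypot(W[...,0]-502,W[...,1]+3)<55)&(s0["depth"]>0)
for a,b,r in((88,99,None),(60,72,26),(12,20,42)):
    G=W[m&(W[...,2]>a)&(W[...,2]<b)];print(a,len(G),circ(G) if len(G) else 0)
E
```

```text
pts 366 80 axis [504.4  -6.7] resid 0.53 z pct1,2,5,95,98 [123.9 127.  129.6 154.2 160.4]
hold [503.7  -6.4 142.6] tool-frame offset [-0.   0.8 -0. ]
228 [504.08827716  -3.2636732   16.71526756]
88 205 (array([503.9,  -1.2]), 18.3)
60 215 (array([503.3,  -2. ]), 26.2)
12 721 (array([503.6,  -1.9]), 42.2)
```

Run:
```python
from h import *
from station import arm
st=arm.state();rep(st);go((502.9,-2.4,262),Rdown(66),st)
```

```text
t 4.57 tcp [504.1  -5.8 297.3] hold [503.7  -6.4 142.6] z [-0.002 -0.003 -1.   ] head 65.7 j6 -1.3 F [-0.2  0.  -0. ] open 49.6
d [ 2.8 -2.5 35.3] rv [-0.0006  0.004  -0.0053]
```

```bash
python3 -m creep '[0,0.004,0,2.8,-2.5,0,0.3, 0,0.004,0,2.8,-2.5,8,0.3, 0,0.004,0,2.8,-2.5,16,0.3, 0,0.004,0,2.8,-2.5,22,0.3, 0,0.004,0,2.8,-2.5,22,0.3]'
python3 - <<'E'
from h import *
from station import arm
st=arm.state();rep(st);go((502.9,-2.4,262),Rdown(66),st)
E
```

```text
time: 4.98
tcp_pos: [501.9, -1.7, 273.1]
eef_rot: [0.84, 0.543, -0.001, -0.001]
force: [-0.0, -0.4, -0.6]
opening: 49.4
t 4.98 tcp [501.9  -1.7 273.1] hold [501.3  -1.6 118.4] z [-0.004  0.001 -1.   ] head 65.7 j6 -1.3 F [-0.  -0.4 -0.6] open 49.4
d [-0.2  1.2 11.1] rv [-0.004   0.001  -0.0045]
```

```bash
python3 -m creep '[-0.004,0.001,0,-0.2,1.2,0,0.3, -0.004,0.001,0,-0.2,1.2,4,0.3, -0.004,0.001,0,-0.2,1.2,8,0.3, -0.004,0.001,0,-0.2,1.2,11,0.3, -0.004,0.001,0,-0.2,1.2,11,0.3]'
python3 - <<'E'
from h import *
from station import arm
st=arm.state();rep(st);go((502.9,-2.4,252),Rdown(66),st)
E
```

```text
time: 5.4
tcp_pos: [502.9, -2.5, 261.5]
eef_rot: [0.84, 0.543, 0.0, 0.0]
force: [0.3, 0.1, -1.3]
opening: 49.7
t 5.4 tcp [502.9  -2.5 261.5] hold [502.9  -2.5 106.8] z [ 0. -0. -1.] head 65.7 j6 -1.3 F [ 0.3  0.1 -1.3] open 49.7
d [ 0.1 -0.   9.5] rv [ 0.0003  0.     -0.0046]
```

```bash
python3 -m creep '[0,0,0,0,0,1,0.3, 0,0,0,0,0,2,0.3, 0,0,0,0,0,3,0.3, 0,0,0,0,0,3,0.3]'
python3 -m creep '[0,0,0,0,0,1,0.3, 0,0,0,0,0,2,0.3, 0,0,0,0,0,3,0.3, 0,0,0,0,0,3,0.3]'
python3 -m creep '[0,0,0,0,0,1,0.3, 0,0,0,0,0,1,0.3, 0,0,0,0,0,1,0.3]'
```

```text
time: 5.73
tcp_pos: [503.2, -2.5, 259.7]
eef_rot: [0.84, 0.543, 0.0, 0.0]
force: [-2.9, 0.6, 5.7]
opening: 49.0
time: 6.07
tcp_pos: [503.7, -2.6, 259.5]
eef_rot: [0.84, 0.543, -0.0, 0.0]
force: [-7.4, 0.4, 14.2]
opening: 49.3
time: 6.32
tcp_pos: [504.0, -2.7, 259.8]
eef_rot: [0.84, 0.543, -0.0, 0.0]
force: [-3.6, -0.6, 7.4]
opening: 49.1
```

```bash
python3 -m creep '[0,0,0,-0.8,-1.8,-1,0.3, 0,0,0,-0.8,-1.8,-1,0.3, 0,0,0,-0.8,-1.8,0,0.3, 0,0,0,-0.8,-1.8,1,0.3, 0,0,0,-0.8,-1.8,1,0.3]'
python3 - <<'E'
from capfit import *
from station import arm
st=arm.state();rep(st);C=Ro.from_quat(st["eef_rot"]).as_matrix();H=st["tcp_pos"]+154.7*C[:,2]
print(st["moment"])
s=arm.snapshot("side");c,P=capfit(s,H)
cv2.imwrite("pics/on.png",cv2.resize(s["image"][190:270,250:350],(800,640),interpolation=2)[:,:,::-1][:600])
E
```

```text
time: 6.73
tcp_pos: [502.5, -2.7, 259.8]
eef_rot: [0.84, 0.543, 0.0, 0.001]
force: [-2.1, 0.4, 7.1]
opening: 49.6
t 6.73 tcp [502.5  -2.7 259.8] hold [502.8  -2.9 105.1] z [ 0.002 -0.001 -1.   ] head 65.7 j6 -1.3 F [-2.1  0.4  7.1] open 49.6
[0.0239355  0.1706555  0.04556798]
pts 464 117 axis [503.4  -2.2] resid 0.58 z pct1,2,5,95,98 [ 85.3  86.8  90.9 116.8 124. ]
```

View pics/on.png

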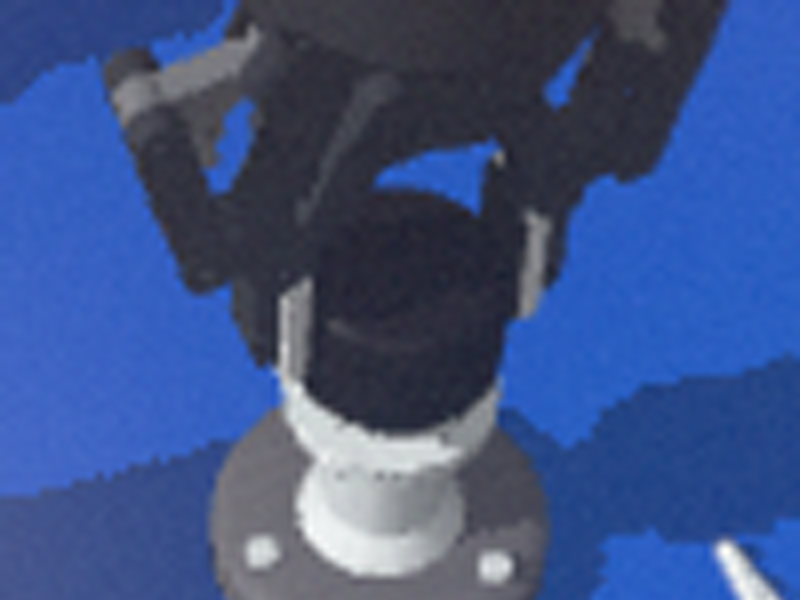

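The side view shows the cap over the neck with its rim a little above the flange. The cap's lower edge is at (400,430) in the crop. It's resting on the thread, so I turn it clockwise.

```bash
python3 -m creep '[0,0,0.12,0,0,0.8,0.3, 0,0,0.24,0,0,1.4,0.3, 0,0,0.36,0,0,2.0,0.3, 0,0,0.48,0,0,2.7,0.3, 0,0,0.6,0,0,3.3,0.3]'
python3 - <<'E'
from h import *
from station import arm
st=arm.state();rep(st);print(st["moment"])
E
```

```text
time: 7.2
tcp_pos: [502.9, -2.7, 256.9]
eef_rot: [0.964, 0.267, 0.001, 0.001]
force: [0.9, 0.5, 3.2]
opening: 49.1
t 7.2 tcp [502.9  -2.7 256.9] hold [503.4  -2.9 102.2] z [ 0.003 -0.001 -1.   ] head 31.0 j6 -0.69 F [0.9 0.5 3.2] open 49.1
[-0.07124575 -0.26856441  0.04666643]
```

Descending with the thread as expected. Continuing.

```bash
python3 -m creep '[0,0,0.12,0,0,0.7,0.3, 0,0,0.24,0,0,1.4,0.3, 0,0,0.36,0,0,2.0,0.3, 0,0,0.48,0,0,2.6,0.3, 0,0,0.6,0,0,3.3,0.3]'
python3 -m creep '[0,0,0.12,0,0,0.7,0.3, 0,0,0.24,0,0,1.4,0.3, 0,0,0.36,0,0,2.0,0.3, 0,0,0.48,0,0,2.6,0.3, 0,0,0.6,0,0,3.3,0.3]'
python3 - <<'E'
from h import *
from station import arm
st=arm.state();rep(st);print(st["moment"])
E
```

```text
time: 7.62
tcp_pos: [503.1, -3.1, 253.8]
eef_rot: [0.999, -0.032, 0.002, 0.001]
force: [-0.6, -2.9, 2.8]
opening: 49.4
time: 8.03
tcp_pos: [503.1, -3.5, 250.6]
eef_rot: [0.944, -0.329, 0.002, 0.002]
force: [-1.4, -2.8, 4.2]
opening: 49.4
t 8.03 tcp [503.1  -3.5 250.6] hold [503.5  -4.1  95.9] z [ 0.003 -0.004 -1.   ] head -38.4 j6 0.52 F [-1.4 -2.8  4.2] open 49.4
[-0.53090208  0.29693942  0.02424107]
```

```bash
python3 -m creep '[0,0,0.12,0,0,0.7,0.3, 0,0,0.24,0,0,1.4,0.3, 0,0,0.36,0,0,2.0,0.3]'
python3 - <<'E'
from h import *
from station import arm
st=arm.state();rep(st);print(st["moment"]);go((502.9,-2.8,st["tcp_pos"][2]),Rdown(-60),st)
E
```

```text
time: 8.28
tcp_pos: [503.1, -3.7, 248.8]
eef_rot: [0.869, -0.495, 0.002, 0.002]
force: [-2.3, -1.8, 4.5]
opening: 49.4
t 8.28 tcp [503.1  -3.7 248.8] hold [503.3  -4.5  94.1] z [ 0.001 -0.005 -1.   ] head -59.3 j6 0.88 F [-2.3 -1.8  4.5] open 49.4
[-0.30964946  0.37344175  0.08853972]
d [-0.9 -0.3 -0. ] rv [ 0.0015 -0.0049  0.0119]
```

```bash
python3 -m creep '[0,-0.003,0.12,-0.5,0,0.7,0.3, 0,-0.003,0.24,-0.5,0,1.4,0.3, 0,-0.003,0.36,-0.5,0,2.0,0.3]'
python3 - <<'E'
from h import *
from station import arm
st=arm.state();rep(st);print(st["moment"])
E
python3 -m creep '[0,0,0.12,0,0,0.7,0.3, 0,0,0.24,0,0,1.4,0.3, 0,0,0.36,0,0,2.0,0.3]'
python3 - <<'E'
from h import *
from station import arm
st=arm.state();rep(st);print(st["moment"]);go((502.9,-2.8,st["tcp_pos"][2]),Rdown(-100),st)
E
```

```text
time: 8.53
tcp_pos: [502.9, -3.6, 247.0]
eef_rot: [0.765, -0.645, 0.001, 0.002]
force: [-1.4, -2.5, 3.6]
opening: 49.5
t 8.53 tcp [502.9  -3.6 247. ] hold [502.8  -4.2  92.3] z [-0.    -0.004 -1.   ] head -80.3 j6 1.25 F [-1.4 -2.5  3.6] open 49.5
[-0.48888137  0.25033059  0.00496588]
time: 8.78
tcp_pos: [502.8, -3.8, 245.4]
eef_rot: [-0.635, 0.773, -0.001, -0.002]
force: [-4.4, -0.8, 8.6]
opening: 48.8
t 8.78 tcp [502.8  -3.8 245.4] hold [502.5  -4.4  90.7] z [-0.002 -0.004 -1.   ] head -101.2 j6 1.61 F [-4.4 -0.8  8.6] open 48.8
[0.08100401 0.61611414 0.11838255]
d [-1.   0.1 -0. ] rv [ 0.0013 -0.0043 -0.0213]
```

```bash
python3 -m creep '[0,0,0.1,0,0,0.5,0.3, 0,0,0.2,0,0,1.0,0.3, 0,0,0.2,0,0,1.0,0.3]'
python3 - <<'E'
from h import *
from station import arm
st=arm.state();rep(st);print(st["moment"])
E
python3 -m creep '[0,0,0.1,0,0,0.5,0.3, 0,0,0.2,0,0,1.0,0.3, 0,0,0.2,0,0,1.0,0.3]'
python3 - <<'E'
from capfit import *
from station import arm
st=arm.state();rep(st);print(st["moment"]);C=Ro.from_quat(st["eef_rot"]).as_matrix();H=st["tcp_pos"]+154.7*C[:,2]
s=arm.snapshot("side");capfit(s,H)
cv2.imwrite("pics/home.png",cv2.resize(s["image"][190:265,250:350],(800,600),interpolation=2)[:,:,::-1])
E
```

```text
time: 9.03
tcp_pos: [503.0, -3.7, 245.4]
eef_rot: [-0.553, 0.833, -0.0, -0.002]
force: [-4.2, 1.5, 8.6]
opening: 49.4
t 9.03 tcp [503.   -3.7 245.4] hold [502.5  -4.2  90.7] z [-0.003 -0.003 -1.   ] head -112.9 j6 1.82 F [-4.2  1.5  8.6] open 49.4
[ 0.31056771  0.56830069 -0.06223979]
time: 9.28
tcp_pos: [503.2, -3.5, 245.4]
eef_rot: [-0.465, 0.885, -0.0, -0.002]
force: [-3.6, 2.2, 7.9]
opening: 49.0
t 9.28 tcp [503.2  -3.5 245.4] hold [502.6  -3.8  90.7] z [-0.004 -0.002 -1.   ] head -124.6 j6 2.02 F [-3.6  2.2  7.9] open 49.0
[ 0.3261576   0.42145423 -0.11236297]
pts 484 143 axis [505.5  -4.2] resid 0.68 z pct1,2,5,95,98 [ 70.7  71.9  75.3 100.1 107.2]
```

View pics/home.png

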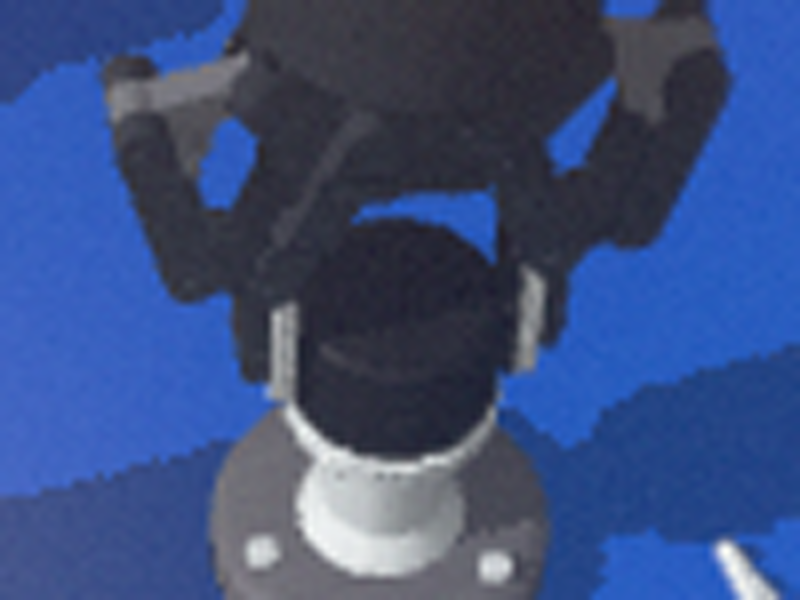

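The stop is reached: TCP z stays at 245.4 over the last 23°. From this view I can't tell the cap's seat height, so I'll let go, back off and measure the cap unobstructed.

```bash
python3 -m creep '[0,0,0,0,0,0,0.6, 0,0,0,0,0,0,1, 0,0,0,0,0,0,1, 0,0,0,0,0,0,1, 0,0,0,0,0,0,1]'
python3 -m creep '[0,0,0,0,0,-20,1, 0,0,0,0,0,-50,1, 0,0,0,0,0,-80,1, 0,0,0,0,0,-100,1, 0,0,0,0,0,-100,1]'
python3 - <<'E'
from h import *
from station import arm
st=arm.state();rep(st);go((420,180,350),Rdown(-124.6),st)
E
```

```text
time: 9.75
tcp_pos: [503.0, -3.4, 244.9]
eef_rot: [-0.466, 0.885, 0.0, -0.002]
force: [0.3, -0.1, 0.5]
opening: 85.5
time: 10.17
tcp_pos: [504.9, -3.5, 350.7]
eef_rot: [-0.466, 0.885, -0.003, 0.002]
force: [1.0, 0.2, 0.3]
opening: 85.5
t 10.17 tcp [504.9  -3.5 350.7] hold [505.7  -4.  196. ] z [ 0.005 -0.003 -1.   ] head -124.4 j6 2.02 F [1.  0.2 0.3] open 85.5
d [-103.4  173.7   -0.4] rv [-0.0064  0.0003  0.0034]
```

```bash
python3 -m creep '[0,0,0,-20,34,0,1, 0,0,0,-40,68,0,1, 0,0,0,-61,102,0,1, 0,0,0,-82,138,0,1, 0,0,0,-103,174,0,1]'
python3 -m creep '[0,0,0,0,0,0,1]'
python3 - <<'E'
from h import *
from station import arm
rep(arm.state())
a=[]
for n in("top","side"):
    s=arm.snapshot(n); np.savez(n+"2.npz",**s); s0=np.load(n+"0.npz")
    W=cloud(s); ok=s["depth"]>0; r=np.hypot(W[...,0]-503,W[...,1]+2.3)
    dark=s["image"].max(2)<75
    m=ok&dark&(r<20)&(W[...,2]>85); P=W[m]
    f=ok&(r>30)&(r<40)&(W[...,2]<25)&(W[...,2]>5)
    print(n,"cap top z",np.median(P[:,2]),np.percentile(P[:,2],[20,80]),len(P),"foot z (16)",np.median(W[f][:,2]))
    m=ok&dark&(r<32)&(W[...,2]>92); print(" circ",circ(W[m]))
    # reference: passed cap top (35) in tray, same camera
    for c in((468,-212),(408,-211)):
        m=ok&dark&(np.hypot(W[...,0]-c[0],W[...,1]-c[1])<18)&(W[...,2]>25);print(" passed z(35)",np.median(W[m][:,2]) if m.any() else None)
    y0,x0=(205,255) if n=="top" else (200,260)
    a.append(cv2.resize(s["image"][y0:y0+75,x0:x0+75],(400,400),interpolation=2))
cv2.imwrite("pics/seat.png",np.hstack(a)[:,:,::-1])
E
```

```text
time: 10.58
tcp_pos: [418.2, 181.0, 348.6]
eef_rot: [-0.466, 0.885, -0.003, 0.001]
force: [1.7, 1.1, -0.2]
opening: 85.7
time: 10.67
tcp_pos: [415.3, 185.3, 347.4]
eef_rot: [-0.469, 0.883, -0.001, 0.001]
force: [0.4, -0.6, -0.0]
opening: 85.3
t 10.67 tcp [415.3 185.3 347.4] hold [415.6 185.1 192.7] z [ 0.002 -0.001 -1.   ] head -124.1 j6 2.42 F [ 0.4 -0.6 -0. ] open 85.3
top cap top z 97.09155170074882 [95.49127355 98.73279001] 282 foot z (16) 14.51210936755577
 circ (array([503.1,  -3.6]), 25.0)
 passed z(35) 34.091635658519195
 passed z(35) 33.934201714125265
  return _methods._mean(a, axis=axis, dtype=dtype,
  ret = ret.dtype.type(ret / rcount)
Traceback (most recent call last):
IndexError: index -1 is out of bounds for axis 0 with size 0
```

Run:
```python
from h import *
from station import arm
a=[]
for n in("top","side"):
    s=np.load("top2.npz") if n=="top" else arm.snapshot(n)
    W=cloud(s); ok=s["depth"]>0; r=np.hypot(W[...,0]-503,W[...,1]+2.3)
    m=ok&(r<17)&(W[...,2]>80)&(W[...,2]<125); P=W[m]
    f=ok&(r>30)&(r<40)&(W[...,2]<25)&(W[...,2]>5)
    print(n,"cap top z",np.median(P[:,2]),len(P),"foot z (16)",np.median(W[f][:,2]))
    y0,x0=(205,255) if n=="top" else (200,260)
    a.append(cv2.resize(s["image"][y0:y0+75,x0:x0+75],(400,400),interpolation=2))
cv2.imwrite("pics/seat.png",np.hstack(a)[:,:,::-1])
```

```text
top cap top z 97.1881314757941 207 foot z (16) 14.51210936755577
side cap top z nan 0 foot z (16) 14.917884279739143
  return _methods._mean(a, axis=axis, dtype=dtype,
  ret = ret.dtype.type(ret / rcount)
```

View pics/seat.png

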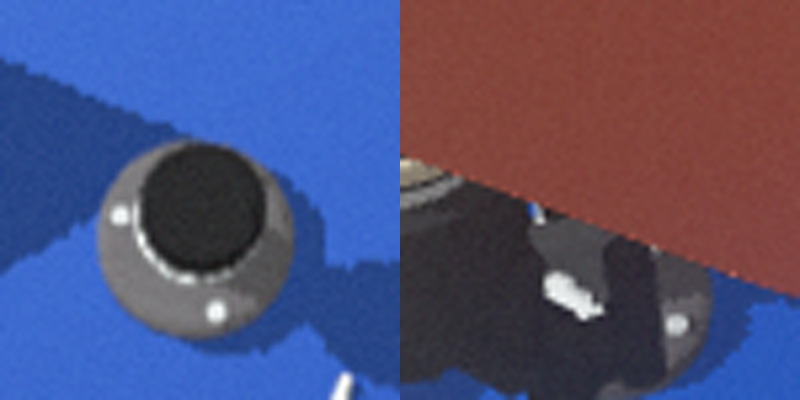

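The top view shows the cap seated on the gauge at (203,208) in the crop. Its top is 82.7 mm above the foot's top, where 82 means home and 87 means stopped short. It's also 63.1 mm above the passed caps' tops, where 63 means home. Turning also passed the 125° limit of a bad cap. So the cap passes; the side view is blocked by the arm. Next I regrip and unscrew.

Run:
```python
from h import *
from station import arm
st=arm.state();rep(st);go((503,-2.8,345),Rdown(-124.6),st)
```

```text
t 10.82 tcp [417.9 181.2 347.6] hold [418.3 180.5 192.9] z [ 0.003 -0.004 -1.   ] head -124.4 j6 2.42 F [0.3 0.5 0. ] open 85.5
d [ 103.7 -174.1    3.7] rv [-0.0051 -0.0019  0.0039]
```

```bash
python3 -m creep '[-0.005,-0.002,0,24,-40,0,1, -0.005,-0.002,0,46,-77,1,1, -0.005,-0.002,0,67,-112,2,1, -0.005,-0.002,0,90,-150,3,1, -0.005,-0.002,0.004,104,-174,4,1]'
python3 -m creep '[0,0,0,0,0,0,1, 0,0,0,0,0,0,1]'
python3 - <<'E'
from h import *
from station import arm
st=arm.state();rep(st);go((503,-2.8,248),Rdown(-124.6),st)
E
```

```text
time: 11.23
tcp_pos: [503.5, -7.3, 344.4]
eef_rot: [-0.463, 0.886, -0.0, -0.0]
force: [0.8, 0.5, -0.5]
opening: 85.2
time: 11.4
tcp_pos: [504.1, -11.0, 343.7]
eef_rot: [-0.46, 0.888, -0.0, -0.001]
force: [0.1, -0.3, 0.1]
opening: 85.9
t 11.4 tcp [504.1 -11.  343.7] hold [504.  -11.1 189. ] z [-0.001 -0.001 -1.   ] head -125.2 j6 2.02 F [ 0.1 -0.3  0.1] open 85.9
d [-6.1  5.6 95.7] rv [ 0.0004 -0.0013 -0.0106]
```

```bash
python3 -m creep '[0,0,-0.01,-6.1,5.6,15,1, 0,0,-0.01,-6.1,5.6,35,1, 0,0,-0.01,-6.1,5.6,55,1, 0,0,-0.01,-6.1,5.6,55,1, 0,0,-0.01,-6.1,5.6,55,1]'
python3 - <<'E'
from h import *
from station import arm
st=arm.state();rep(st);go((503,-2.8,248),Rdown(-124.6),st)
E
```

```text
time: 11.82
tcp_pos: [502.2, -2.6, 287.4]
eef_rot: [-0.465, 0.886, 0.001, -0.002]
force: [0.3, -0.2, 0.5]
opening: 85.4
t 11.82 tcp [502.2  -2.6 287.4] hold [501.5  -2.6 132.7] z [-0.004 -0.    -1.   ] head -124.6 j6 2.02 F [ 0.3 -0.2  0.5] open 85.4
d [-0.4 -0.9 39.4] rv [ 0.0035 -0.0026 -0.0006]
```

```bash
python3 -m creep '[0.003,-0.002,0,-0.4,-0.9,12,1, 0.003,-0.002,0,-0.4,-0.9,26,1, 0.003,-0.002,0,-0.4,-0.9,39,1, 0.003,-0.002,0,-0.4,-0.9,39,1, 0.003,-0.002,0,-0.4,-0.9,39,1]'
python3 -m creep '[0,0,0,0,0,0,0.7, 0,0,0,0,0,0,0.4, 0,0,0,0,0,0,0.3, 0,0,0,0,0,0,0.3, 0,0,0,0,0,0,0.3]' 40
python3 -m creep '[0,0,0,0,0,0,0.3, 0,0,0,0,0,0,0.3, 0,0,0,0,0,0,0.3]'
python3 - <<'E'
from h import *
from station import arm
st=arm.state();rep(st);go((503,-2.8,248),Rdown(-124.6),st)
E
```

```text
time: 12.23
tcp_pos: [503.2, -2.7, 249.3]
eef_rot: [-0.465, 0.885, -0.0, -0.0]
force: [-0.2, 0.4, 0.2]
opening: 85.3
time: 12.65
tcp_pos: [503.8, -2.8, 251.2]
eef_rot: [-0.465, 0.885, -0.001, 0.0]
force: [-1.9, -0.2, 6.2]
opening: 48.9
time: 12.9
tcp_pos: [503.8, -2.9, 251.3]
eef_rot: [-0.465, 0.885, -0.001, 0.0]
force: [-0.9, -0.5, 0.1]
opening: 49.1
t 12.9 tcp [503.8  -2.9 251.3] hold [504.   -3.   96.6] z [ 0.001 -0.001 -1.   ] head -124.6 j6 2.02 F [-0.9 -0.5  0.1] open 49.1
d [0.4 0.7 3.3] rv [-0.0018 -0.0002 -0.0002]
```

```bash
python3 -m creep '[0,0,-0.12,0,0,-0.5,0.3, 0,0,-0.24,0,0,-1.1,0.3, 0,0,-0.36,0,0,-1.7,0.3, 0,0,-0.48,0,0,-2.3,0.3, 0,0,-0.6,0,0,-3,0.3]'
python3 - <<'E'
from h import *
from station import arm
st=arm.state();rep(st);print(st["moment"])
E
```

```text
time: 13.32
tcp_pos: [503.6, -2.7, 254.2]
eef_rot: [0.708, -0.706, 0.001, -0.0]
force: [-1.8, 0.4, 0.2]
opening: 48.9
t 13.32 tcp [503.6  -2.7 254.2] hold [503.8  -2.8  99.5] z [ 0.001 -0.001 -1.   ] head -89.9 j6 1.42 F [-1.8  0.4  0.2] open 48.9
[ 0.10627386  0.2382301  -0.02505982]
```

```bash
python3 -m creep '[0,0,-0.12,0,0,-0.6,0.3, 0,0,-0.24,0,0,-1.2,0.3, 0,0,-0.36,0,0,-1.8,0.3, 0,0,-0.48,0,0,-2.4,0.3, 0,0,-0.6,0,0,-3,0.3]'
python3 -m creep '[0,0,-0.12,0,0,-0.6,0.3, 0,0,-0.24,0,0,-1.2,0.3, 0,0,-0.36,0,0,-1.8,0.3, 0,0,-0.48,0,0,-2.4,0.3, 0,0,-0.6,0,0,-3,0.3]'
python3 - <<'E'
from h import *
from station import arm
st=arm.state();rep(st);go((502.9,-2.8,st["tcp_pos"][2]),Rdown(-19),st)
E
```

```text
time: 13.73
tcp_pos: [503.5, -2.7, 257.0]
eef_rot: [0.886, -0.463, 0.0, 0.0]
force: [0.0, -0.7, -0.5]
opening: 49.1
time: 14.15
tcp_pos: [503.6, -2.7, 260.1]
eef_rot: [0.984, -0.178, 0.0, 0.0]
force: [-0.3, -0.8, -0.2]
opening: 48.9
t 14.15 tcp [503.6  -2.7 260.1] hold [503.7  -2.8 105.4] z [ 0. -0. -1.] head -20.5 j6 0.2 F [-0.3 -0.8 -0.2] open 48.9
d [-0.6  0.3 -0. ] rv [ 0.0003 -0.0006 -0.0256]
```

```bash
python3 -m creep '[0,0,-0.12,0,0,-0.6,0.3, 0,0,-0.24,0,0,-1.2,0.3, 0,0,-0.36,0,0,-1.8,0.3, 0,0,-0.48,0,0,-2.4,0.3, 0,0,-0.6,0,0,-3,0.3]'
python3 -m creep '[0,0,-0.12,0,0,-0.6,0.3, 0,0,-0.24,0,0,-1.2,0.3, 0,0,-0.36,0,0,-1.8,0.3, 0,0,-0.48,0,0,-2.4,0.3, 0,0,-0.6,0,0,-3,0.3]'
python3 - <<'E'
from h import *
from station import arm
st=arm.state();rep(st);print(st["moment"])
E
```

```text
time: 14.57
tcp_pos: [503.6, -2.7, 263.2]
eef_rot: [0.992, 0.124, 0.0, 0.0]
force: [-0.8, 0.3, -0.7]
opening: 49.0
time: 14.98
tcp_pos: [503.5, -2.7, 266.1]
eef_rot: [0.91, 0.414, -0.0, 0.0]
force: [0.2, -1.3, -1.1]
opening: 49.0
t 14.98 tcp [503.5  -2.7 266.1] hold [503.5  -2.7 111.4] z [ 0. -0. -1.] head 49.0 j6 -1.01 F [ 0.2 -1.3 -1.1] open 49.0
[-0.07995124  0.08377263  0.00352476]
```

```bash
python3 -m creep '[0,0,-0.1,0,0,-0.6,0.3, 0,0,-0.2,0,0,-1.1,0.3, 0,0,-0.3,0,0,-1.6,0.3, 0,0,-0.3,0,0,-3,0.3, 0,0,-0.3,0,0,-4,0.3]'
python3 -m creep '[0,0,0,0,0,-2,0.3, 0,0,0,0,0,-4,0.3]'
```

```text
time: 15.4
tcp_pos: [503.6, -2.7, 270.4]
eef_rot: [0.839, 0.545, 0.0, 0.0]
force: [-0.6, -0.6, -0.7]
opening: 49.4
time: 15.57
tcp_pos: [503.7, -2.7, 274.6]
eef_rot: [0.839, 0.544, 0.0, 0.0]
force: [-0.0, 0.2, -0.5]
opening: 49.1
```

```bash
python3 -m creep '[0,0,0,0,0,-10,0.3, 0,0,0,0,0,-25,0.3, 0,0,0,0,0,-45,0.3, 0,0,0,0,0,-45,0.3]'
python3 - <<'E'
from h import *
from station import arm
st=arm.state();rep(st);go((447.5,-316,310),Rdown(94.5),st)
E
```

```text
time: 15.9
tcp_pos: [505.1, -2.8, 324.7]
eef_rot: [0.839, 0.544, 0.003, 0.003]
force: [-0.0, -0.3, 0.2]
opening: 48.7
t 15.9 tcp [505.1  -2.8 324.7] hold [506.5  -3.1 170. ] z [ 0.009 -0.001 -1.   ] head 65.9 j6 -1.3 F [-0.  -0.3  0.2] open 48.7
d [-309.4   75.3   14.6] rv [ 9.100e-03 -1.000e-04 -4.994e-01]
```

```bash
python3 -m creep '[0,0,0,-25,6,1,0.3, 0,0,0,-55,13,2,0.3, 0,0,0,-90,22,4,0.3, 0,0,0,-125,30,6,0.3, 0,0,0,-155,38,7,0.3]'
python3 -m creep '[0,0,-0.1,-25,6,1,0.3, 0,0,-0.2,-55,13,2,0.3, 0,0,-0.3,-85,21,4,0.3, 0,0,-0.4,-115,28,6,0.3, 0,0,-0.5,-140,34,7,0.3]'
python3 -m creep '[0,0,0,0,0,0,0.3, 0,0,0,0,0,0,0.3]'
python3 - <<'E'
from h import *
from station import arm
st=arm.state();rep(st);go((447.5,-316,225),Rdown(94.5),st)
s=arm.snapshot("side"); cv2.imwrite("pics/tray.png",cv2.resize(s["image"][90:270,300:500],(660,594))[:,:,::-1])
E
```

```text
time: 16.32
tcp_pos: [475.7, -161.4, 317.3]
eef_rot: [0.839, 0.544, 0.003, 0.003]
force: [0.3, -0.2, -0.1]
opening: 49.0
time: 16.73
tcp_pos: [448.8, -304.9, 309.8]
eef_rot: [0.677, 0.736, 0.002, 0.004]
force: [-0.1, 0.8, -0.4]
opening: 48.9
time: 16.9
tcp_pos: [448.3, -306.0, 309.3]
eef_rot: [0.679, 0.734, 0.002, 0.003]
force: [-0.2, 0.2, -0.9]
opening: 49.0
t 16.9 tcp [ 448.3 -306.   309.3] hold [ 449.5 -306.2  154.6] z [ 0.008 -0.001 -1.   ] head 94.5 j6 -2.39 F [-0.2  0.2 -0.9] open 49.0
d [-9.7 -2.2 84.3] rv [ 0.0081  0.0019 -0.0004]
```

View pics/tray.png

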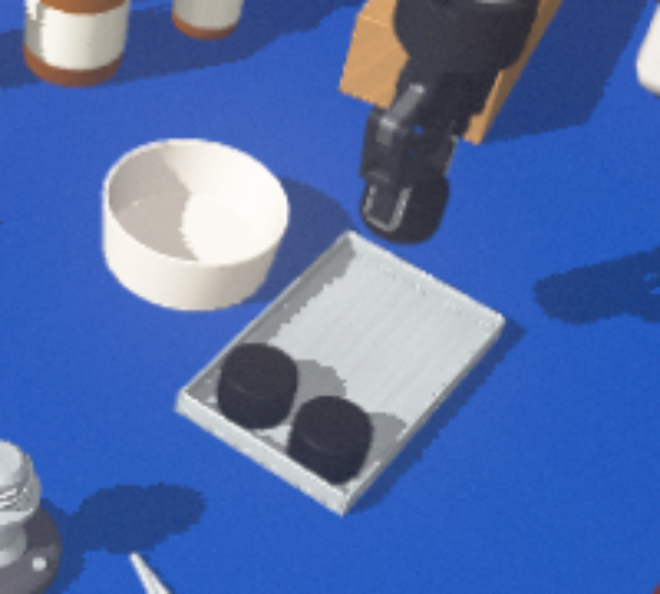

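The cap, at (403,205) in the crop, hangs in the grip above the free end of the tray. The passed caps at (258,385) and (330,440) are undisturbed. Lowering now.

```bash
python3 -m creep '[0.008,0.002,0,-5,-2,18,0.3, 0.008,0.002,0,-10,-2,40,0.3, 0.008,0.002,0,-10,-2,65,0.3, 0.008,0.002,0,-10,-2,84,0.3, 0.008,0.002,0,-10,-2,84,0.3]'
python3 -m creep '[0,0,0,0,0,0,0.3, 0,0,0,0,0,0,0.3]'
python3 - <<'E'
from h import *
from station import arm
st=arm.state();rep(st);go((447.5,-316,191),Rdown(94.5),st)
E
```

```text
time: 17.37
tcp_pos: [446.8, -312.4, 220.5]
eef_rot: [0.678, 0.735, 0.0, -0.005]
force: [-1.1, 1.0, -1.1]
opening: 48.9
time: 17.53
tcp_pos: [447.0, -311.5, 220.7]
eef_rot: [0.678, 0.735, 0.0, -0.005]
force: [0.2, -0.7, -0.4]
opening: 48.9
t 17.53 tcp [ 447.  -311.5  220.7] hold [ 446.  -310.3   66. ] z [-0.007  0.007 -1.   ] head 94.6 j6 -2.4 F [ 0.2 -0.7 -0.4] open 48.9
d [-4.8  0.3 29.6] rv [-0.006  -0.008   0.0023]
```

```bash
python3 -m creep '[-0.006,-0.008,0,-4,0,10,0.3, -0.006,-0.008,0,-4,0,20,0.3, -0.006,-0.008,0,-4,0,29,0.3, -0.006,-0.008,0,-4,0,29,0.3, -0.006,-0.008,0,-4,0,29,0.3]'
python3 -m creep '[0,0,0,0,0,1,0.3, 0,0,0,0,0,2,0.3, 0,0,0,0,0,2,0.3]'
python3 - <<'E'
from h import *
from station import arm
rep(arm.state())
E
```

```text
time: 17.95
tcp_pos: [447.0, -314.9, 191.2]
eef_rot: [0.678, 0.735, 0.0, -0.001]
force: [-0.7, -0.4, 0.1]
opening: 48.8
time: 18.2
tcp_pos: [447.1, -315.0, 189.4]
eef_rot: [0.678, 0.735, 0.0, -0.001]
force: [0.0, -0.2, -0.8]
opening: 48.6
t 18.2 tcp [ 447.1 -315.   189.4] hold [ 447.  -314.9   34.7] z [-0.001  0.001 -1.   ] head 94.6 j6 -2.4 F [ 0.  -0.2 -0.8] open 48.6
```

```bash
python3 -m creep '[0,0,0,0,0,1,0.3, 0,0,0,0,0,2,0.3, 0,0,0,0,0,2,0.3]'
python3 -m creep '[0,0,0,0,0,1,0.3, 0,0,0,0,0,2,0.3, 0,0,0,0,0,2,0.3]'
```

```text
time: 18.45
tcp_pos: [447.3, -315.2, 188.3]
eef_rot: [0.678, 0.735, 0.0, -0.0]
force: [-2.4, 1.2, 4.0]
opening: 48.8
time: 18.7
tcp_pos: [447.6, -315.4, 188.2]
eef_rot: [0.678, 0.735, -0.0, -0.001]
force: [-4.6, 3.9, 12.3]
opening: 49.2
```

```bash
python3 -m creep '[0,0,0,0,0,0,0.3, 0,0,0,0,0,0,0.65, 0,0,0,0,0,0,0.85, 0,0,0,0,0,0,0.85, 0,0,0,0,0,0,0.85]'
python3 -m creep '[0,0,0,0,0,-10,0.85, 0,0,0,0,0,-30,0.85, 0,0,0,0,0,-60,0.85, 0,0,0,0,0,-90,0.85, 0,0,0,0,0,-110,0.85]'
python3 -m creep '[0,0,0,30,0,-10,0.85, 0,0,0,65,0,-20,0.85, 0,0,0,100,0,-30,0.85, 0,0,0,135,0,-30,0.85, 0,0,0,160,0,-30,0.85]'
python3 -m creep '[0,0,0,30,0,0,0.85, 0,0,0,65,0,0,0.85, 0,0,0,100,0,0,0.85, 0,0,0,135,0,0,0.85, 0,0,0,160,0,0,0.85]'
python3 -m creep '[0,0,0,0,0,0,0.85, 0,0,0,0,0,0,0.85]'
python3 - <<'E'
from h import *
from station import arm
rep(arm.state())
s=arm.snapshot("top"); W=cloud(s); im=s["image"]
m=(s["depth"]>0)&(im.max(2)<75)&(W[...,2]>27)&(W[...,2]<45)
n,l=cv2.connectedComponents(m.astype(np.uint8))
for i in range(1,n):
    P=W[l==i]
    if len(P)>60:print(circ(P),np.median(P[:,2]).round(1),len(P))
cv2.imwrite("pics/fin.png",im[:,:,::-1])
E
```

```text
time: 19.12
tcp_pos: [447.5, -315.4, 187.9]
eef_rot: [0.678, 0.735, -0.0, -0.001]
force: [0.3, -0.6, -0.4]
opening: 72.8
time: 19.53
tcp_pos: [448.1, -315.9, 301.6]
eef_rot: [0.678, 0.735, -0.0, 0.001]
force: [-0.3, -0.2, 0.0]
opening: 72.5
time: 19.95
tcp_pos: [434.8, -154.4, 333.0]
eef_rot: [0.678, 0.735, 0.001, 0.002]
force: [0.0, -0.6, 0.6]
opening: 72.4
time: 20.37
tcp_pos: [421.0, 7.3, 333.3]
eef_rot: [0.677, 0.736, 0.001, 0.002]
force: [0.8, 0.1, -0.4]
opening: 72.5
time: 20.53
tcp_pos: [420.8, 8.3, 333.9]
eef_rot: [0.676, 0.737, 0.001, 0.002]
force: [-0.7, 0.4, 0.7]
opening: 72.8
t 20.53 tcp [420.8   8.3 333.9] hold [421.5   8.1 179.2] z [ 0.005 -0.001 -1.   ] head 94.9 j6 -1.81 F [-0.7  0.4  0.7] open 72.8
(array([ 468.3, -213.2]), 24.6) 33.7 371
(array([ 447.6, -313.2]), 24.7) 33.5 365
(array([ 407.7, -210.9]), 24.6) 33.9 381
```

View pics/fin.png

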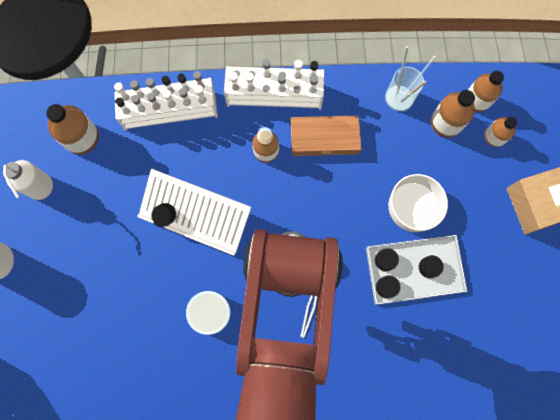

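The final view shows the cap standing in the tray at (430,266) and the passed caps unmoved at (387,260) and (388,287). The other cap is still on the rack at (163,214), and everything else is in place.

```bash
python3 -c "
from station import arm
print(arm.job_done())"
```

```text
the job is handed in; nothing more can be done
None
```

The cap from the gauge's end of the rack passed. It now stands mouth down in the steel tray with the passed caps, and I handed the job in at about 20.5 s.

- **Screwing on:** I turned it about 190° clockwise in all. It came down 14.4 mm with the thread, then stopped while the last 23° or so slipped in the grip.
- **Fully home:** with the gripper clear, the cap's top measured 82.7 mm above the gauge's foot; home is 82 and a bad cap would be 87. It was also 63.1 mm above the passed caps' tops, where 63 is home. When I set it down, it touched the tray floor at the height a fully home cap predicts.
- **Taking off and placing:** I unscrewed it about 190° anticlockwise, lifted it with no resistance and set it down at about (447.6, −313.2).
- **Final check:** its top is at 33.5 mm, level with the passed caps (33.7 and 33.9 mm). The passed caps are within 0.5 mm of where they started. The other cap is still on the rack, and nothing else has visibly moved.

**Checks that failed or disagreed:**
- The arm blocked the side camera when I checked the seat height, so that verdict rests on the top camera plus the turn and contact heights.
- An earlier estimate by eye from the side picture, taken while the cap was still gripped, suggested only about 10 mm of descent. The later measurements did not bear it out.
- In the final picture the arm covers the gauge.

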